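Wring a heat sink onto a sprung cold plate

ROBOT

A 6-joint arm with a two-finger parallel gripper is mounted at the origin on the work surface. World frame = base frame: x ahead of the robot, y to its left, z up, the work surface at z = 0. Lengths are in m, angles in rad, forces in N, time in s.
With the tool pointing down it reaches from about 0.35 to 0.775 m from the base axis. Payload 7.3 kg.
Tool frame: the origin (TCP) lies at the very end of the fingers, on their centre line; the grasp point (between the pads) lies 19 mm behind it; z points along the fingers, y is the line along which they close (so a half turn about z gives the same grasp; the last joint's range is limited). The gripper opens to 92 mm and grips with 3 to 60 N. Pads are 19 mm wide; open, the fingers measure 130 mm over their backs; the gripper's body (75 mm by 190 mm) begins 47 mm behind the grasp point.
Start: joints at [-1.378, 0.342, 1.524, -0, 1.275, -0.146], TCP at [0.175, -0.495, 0.227] pointing down, gripper open.
Joint ranges: [-2.53, 2.53], [-0.77, 2.02], [0.04, 2.7], [-1, 4.14], [0.28, 2.66], [-3.11, 3.11]. Speed limits (rad/s): [2.57, 2.57, 3.14, 3.14, 3.14, 3.14].

INTERFACE

Orientations are given as a 3x3 rotation matrix whose columns are the frame's x, y, z axes.
In Python, from bench import robot gives the robot as it stands. The module is installed in compiled form; this text tells all that it offers.
- The arm moves only by the tool step_arm, never from a script. Its arguments are lists of equal length, an entry for each row: "xyz": the shift along the world's x, y, z in m, a list of three; "yaw": the turn about the world's z in rad. In form: {"xyz": [[tx, ty, tz], ...], "yaw": [yaw, ...]}. A call has 1 to 12 rows; each row is the pose to reach, as a shift and turn from the pose commanded when the call began; what a row does not reach only later rows make up. A row lasts 1/8 s, in which the tool goes at most 62.5 mm and 10.7 degrees, less where a joint would pass 70% of its speed; a pose out of reach is approached as far as the arm can. A call with a gripper value outside its range is refused whole. "claw" is the finger opening in m, from 0 to 0.0918, set as the call begins (left out, the last holds). The fingers move at their own pace and stop on an object; "force" is the grip in N (left out, the last holds). Time passes only in rows, so rows that repeat a pose let the fingers close. It gives the time, the measured TCP pose, the force, the opening and the grip force at its end, in the units of the state.
- robot.get_state(): the state, without advancing time (a new reading comes with each control period).
- robot.read_camera(name): name is "side" or "top" or "wrist"; returns a dict with "frame" (400x640x3 uint8, red, green, blue), "depth" (400x640 float32, m along the optical axis (not along the pixel's ray), 0 where there is no reading), "mtx" (3x3 intrinsics, pixels), "extrinsics" (4x4, takes a point from camera to world coordinates). Camera axes: x right, y down, z forward; pixel columns grow to the right and rows downward; lengths in m; the calibration is good to about 2 mm. A picture is of the moment at which its call begins.
- robot.sign_off(): hands the job in; it is judged then, once.
Trained networks look in a picture, given as the dict that the camera call returned (one of the last four; its "shot" number tells which), for a name from the list of things; names that differ only in an ending like _2 or _b are one class to them, and where a whole thing is asked for, a point or a joint stands for the part that bears it (a point fixed in the world has none). Each returns a list of dicts, best first, with "confidence" (0 to 1); they miss things now and then, are a little off and sometimes report something else, mostly with a low value. They report only what shows in the picture. A call takes as long as a camera call. They do not tell look-alikes from the thing itself.
- robot.silhouettes(picture, target): "mask" (400x640 bool, what is visible of it) and "rect" ([centre column, centre row, width, height] in pixels, round what is visible of it).
- robot.spot_point(picture, target): "location" ([column, row] in pixels: a listed point, or the origin of a listed thing).
The state is a dict: "time": time; "joint_positions": joint angles; "joint_vel": joint speeds; "tau": joint torques, N m; "ee_pos": TCP position; "tcp_rot": TCP orientation; "ft_force": force on the tool from outside, world axes, zero at the start; "torque": the same for the moment, N m; "gripper_width": finger opening in m; "gripper_force": force on a finger pad.
Only numpy, scipy, OpenCV 4.12 (cv2) and the standard library are available. Lean on these libraries where they do the work, as an engineer would, in place of code of your own. Each camera call takes 0.05 s, during which the arm holds its last target. There are 200 camera calls.

TASK

Set the larger heat sink, the one with the solid rail across one end, flat on the sprung plate of the test fixture, rail end towards the stop and still short of the two slotted jaws, and let go of it. Then press it down from above with the fingers, neither squeezing nor forcing it, and slide it along the plate, feeling for the height at which its base enters the slots under the jaws' lips, until it is fully home against the stop and square, so that when you let go the spring holds it face to face with the plate. Leave everything else on the bench where it is.

Things in the scene. Friction and masses are not known exactly. Their poses are not given: they have to be found in the camera images.
- sink: larger aluminium heat sink, loose, 0.14 to 0.26 kg. Flat base 64 (x) x 52 (y) x 8 mm; on it a fin pack 64 x 36 x 16 mm (fins along x, flat tops 24 mm above the underside), leaving 8 mm of bare base along each y side. Grasp the fin pack across y (36 mm), or press on the fin tops with closed fingers. Origin: centre of the underside, z up; starts on the bench
- sink_rail (a point): centre of the top of the sink's solid rail, 8 (x) x 36 (y) x 10 mm, which stands on the fin tops across the sink's +x end (sink x 24 to 32 mm, top 34 mm above the underside); this point is at x 28, y 0, z 34 mm. Fingers on the fin tops can push against its inner face
- fixture: test fixture, fixed: steel base 116 x 96 x 25 mm (x -68 to 48 mm) carrying a sprung plate and two slotted jaws. Origin: on the bench, below the sink's centre when the sink is home; +x points to the stop. A sink whose origin is set down at x = -45 to -23 mm, y = 0, rests level on the plate short of the jaws, overhanging the plate a little; home is x = 0
- plate_rest (a point): in the plane of the plate's top at rest, 45 mm above the fixture's origin. The steel plate is 80 x 44 mm (fixture x -50 to 30, y +-22 mm), its open end and sides clear. Sink and plate slide easily on one another (friction about 0.25)
- stop (a point): middle of the face of the stop wall, at fixture x = 32, y = 0, z = 49 mm; the wall's top is 55 mm above the bench. The sink's front end rests against it when home
- mouth (a point): midway between the front ends of the jaws: fixture x 12, y 0, z 45 mm. A jaw on each side (x 12 to 42 mm, inner wall at y = +-27.5 mm) has a square-edged slot, 9.8 mm high, for the edge of the sink's 8 mm base: lip above (to y = +-21.5 mm), ledge below (to y = +-23 mm). Flared guides lead from x = -10 mm (y +-35 mm) to the jaws
- plate (a joint): how far the plate is pressed down, m: 0 (up) to 0.0118 (bottomed). Spring 0.9 N per mm; pushing on the sink, it gives from about 5 N. The jaws' height is locked but differs each time and is not measured: the plate must be 2 to 9 mm down (7 to 13 N) for the base to clear the lips, and 1.8 mm lower it jams on the ledges, so feel for it. Once home the lips keep it 2 to 9 mm down
- small_sink: bystander: small finned heat sink 30 x 30 x 14 mm without a rail, origin under its centre
- reel: bystander: grey reel standing flat, diameter 54 mm, 36 mm high, origin under its centre
- screwdriver: bystander: screwdriver 150 mm long, lying on the bench
- flux_jar: bystander: amber jar, diameter 48 mm, 50 mm high, origin under its centre
- psu_brick: bystander: black power brick 110 x 50 x 32 mm, origin under its centre
There are look-alikes about, which are no part of the job. Leave any purple look-alike of the sink alone. What is shaped like the fixture but orange is not meant.

How it is judged:
On the way:
1. the heat sink lies flat on the plate, rail end towards the stop, short of the jaws, and the fingers have let go of it (x of sink in the frame of fixture between -0.05 and -0.017 m and x of sink_rail in the frame of fixture above -0.026 m and y of sink in the frame of fixture between -0.012 and 0.012 m and z of sink in the frame of fixture between 0.042 and 0.047 m and angle between sink's own z axis and vertical below 0.06 rad and contact force between the fingers and sink below 0.1 N and linear speed of sink below 0.02 m/s), for 0.2 s.
At the end, for the whole second after the job is handed in: the heat sink is under both lips, rail end at the stop: within 3 mm of home along the plate and 6 mm across it, square to within 0.08 rad, level, its underside on the plate, the plate held down by more than 1 mm by the lips, the sink let go and at rest (x of sink in the frame of fixture between -0.003 and 0.003 m and x of sink_rail in the frame of fixture above 0.024 m and y of sink in the frame of fixture between -0.006 and 0.006 m and angle between sink's own z axis and vertical below 0.06 rad and angle between the x axis of sink and the x axis of fixture, either way round below 0.08 rad and z of sink in the frame of fixture between 0.034 and 0.044 m and value of joint plate above 0.001 m and linear speed of sink below 0.01 m/s and contact force between the fingers and sink below 0.1 N); the robot touches nothing.
It fails at once if the heat sink is forced or squeezed: more than 40 N between fingers and sink while it is at or in the jaws (contact force between the fingers and sink above 40 N and x of sink in the frame of fixture between -0.0215 and 0.02 m and y of sink in the frame of fixture between -0.015 and 0.015 m and z of sink in the frame of fixture below 0.046 m).
It fails at once if the fingers push the fixture itself with more than 40 N (contact force between the fingers and fixture above 40 N).
It fails at once if another thing on the bench is displaced by more than 20 mm (distance of any of small_sink, reel, screwdriver, flux_jar, psu_brick from where it was at the start of the episode above 0.02 m).
It also fails if it takes over 72 s, if anything falls off the work surface, if the arm or the gripper's body presses on something with over 40 N, if the wrist force passes 120 N, or if a joint passes its speed limit or range.

## Working session

There is one attempt and no reset: what is moved stays moved. The work goes in short steps, Python scripts to look and compute and a tool call to move; the robot and the scene stay as the last step left them, time stands still between calls to the robot, and variables do not carry over. Pictures are saved under pics/ and viewed, at most 10 in all, crops included, and the job is handed in when it is done.

Besides the shell and the picture viewer there is one more tool, called after "Call:" as name(argument=value, ...), one argument or row to a line, values as JSON. step_arm: Moves the arm, as the interface text tells. Its arguments: {"type":"object","properties":{"xyz":{"type":"array"},"yaw":{"type":"array"},"claw":{"type":"number"},"force":{"type":"number"}},"required":["xyz","yaw"]}

```bash
mkdir -p pics; cat > h.py <<'E'
import numpy as np, cv2
from bench import robot
def w(p,c,r,z=None,d=None):
    K=p["mtx"];E=p["extrinsics"]
    ray=np.array([(c-K[0,2])/K[0,0],(r-K[1,2])/K[1,1],1.])
    if z is not None:
        R=E[:3,:3]@ray; return E[:3,3]+R*(z-E[2,3])/R[2]
    return E[:3,3]+E[:3,:3]@(ray*d)
def cloud(p):
    K=p["mtx"];E=p["extrinsics"];v,u=np.mgrid[:400,:640];d=p["depth"]
    c=np.stack([(u-K[0,2])/K[0,0]*d,(v-K[1,2])/K[1,1]*d,d],-1)
    return c@E[:3,:3].T+E[:3,3]
def save(p,n): cv2.imwrite("pics/"+n,p["frame"][:,:,::-1])
E
python3 - <<'E'
from h import *
np.set_printoptions(precision=4,suppress=True)
for n in("top","side"):
    p=robot.read_camera(n);save(p,n+"0.png");C=cloud(p)
    print(n,p["extrinsics"])
    for t in("sink","fixture","small_sink"):
        for s in robot.silhouettes(p,t)[:3]:
            m=s["mask"]&(p["depth"]>0);print(t,s["confidence"],s["rect"],np.median(C[m],0),p["frame"][m].mean(0))
    for t in("sink","sink_rail","fixture","plate_rest","stop","mouth"):
        print(t,[(round(s["confidence"],2),s["location"]) for s in robot.spot_point(p,t)[:3]])
s=robot.get_state();print(s["tcp_rot"],s["ft_force"],s["time"])
E
```

```text
top [[ 0.0131 -0.9965  0.0825  0.4433]
 [-0.9998 -0.0142 -0.0126  0.0136]
 [ 0.0137 -0.0824 -0.9965  1.2087]
 [ 0.      0.      0.      1.    ]]
sink 0.92 [398.5, 206.6, 24.2, 29.9] [ 0.5188 -0.2076  0.0202] [172.9545 171.5366 160.1683]
sink 0.66 [436.7, 217.5, 24.4, 23.0] [ 0.4908 -0.3127  0.0224] [104.3305  61.6926 117.1305]
fixture 0.72 [193.1, 257.9, 50.9, 54.0] [0.3803 0.334  0.0359] [223.5018 119.3532  47.3181]
fixture 0.62 [247.9, 200.4, 35.9, 45.0] [0.5296 0.187  0.0333] [131.509  126.9287 121.6888]
small_sink 0.56 [320.6, 193.4, 15.1, 12.9] [0.554  0.0022 0.0069] [197.1983 195.9397 183.2414]
sink [(0.95, [436.0, 219.1]), (0.55, [398.4, 207.2])]
sink_rail [(0.77, [402.8, 196.6]), (0.72, [319.3, 194.3]), (0.6, [445.6, 225.2])]
fixture [(0.74, [188.7, 253.1]), (0.57, [254.3, 197.1])]
plate_rest [(0.8, [187.1, 252.2]), (0.6, [249.0, 192.5])]
stop [(0.88, [180.4, 243.0]), (0.77, [246.6, 184.3])]
mouth [(0.77, [247.6, 189.2]), (0.7, [185.0, 248.6])]
side [[-0.8537 -0.2854  0.4356  0.0221]
 [-0.5204  0.4391 -0.7324  0.8327]
 [ 0.0178 -0.8519 -0.5234  0.6538]
 [ 0.      0.      0.  
[... 333 characters left out ...]
3592 0.0273] [173.2228  79.3455  36.1753]
fixture 0.58 [261.1, 248.9, 64.2, 51.9] [0.5282 0.2077 0.027 ] [78.1738 74.2144 75.055 ]
small_sink 0.55 [296.1, 215.1, 15.1, 12.5] [0.5549 0.0057 0.01  ] [119.8462 116.2385 113.7692]
sink [(0.88, [344.2, 187.7]), (0.68, [370.2, 173.2])]
sink_rail [(0.92, [340.5, 172.3]), (0.71, [381.3, 163.5])]
fixture [(0.74, [260.2, 253.3]), (0.69, [267.4, 319.0])]
plate_rest [(0.85, [268.7, 307.0]), (0.61, [254.5, 235.3])]
stop [(0.87, [243.3, 231.6]), (0.68, [255.1, 299.7]), (0.25, [252.9, 198.2])]
mouth [(0.71, [251.0, 236.9]), (0.68, [265.7, 306.2])]
[[ 0.9432  0.3323  0.    ]
 [ 0.3323 -0.9432 -0.0001]
 [-0.      0.0001 -1.    ]] [ 0.2098 -0.4464  0.7454] 1.0
```

```bash
python3 - <<'E'
from h import *
a=cv2.imread("pics/top0.png");b=cv2.imread("pics/side0.png")
o=np.vstack([cv2.resize(a[150:300,150:480],(800,364)),cv2.resize(b[130:360,200:420],(0,0),fx=1,fy=1) if 0 else cv2.resize(b[150:360,150:550],(450,236)).copy() if 0 else cv2.copyMakeBorder(cv2.resize(b[150:360,150:550],(450,236)),0,0,0,350,0)])
cv2.imwrite("pics/a.png",o)
E
```

```text
(no output)
```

View pics/a.png

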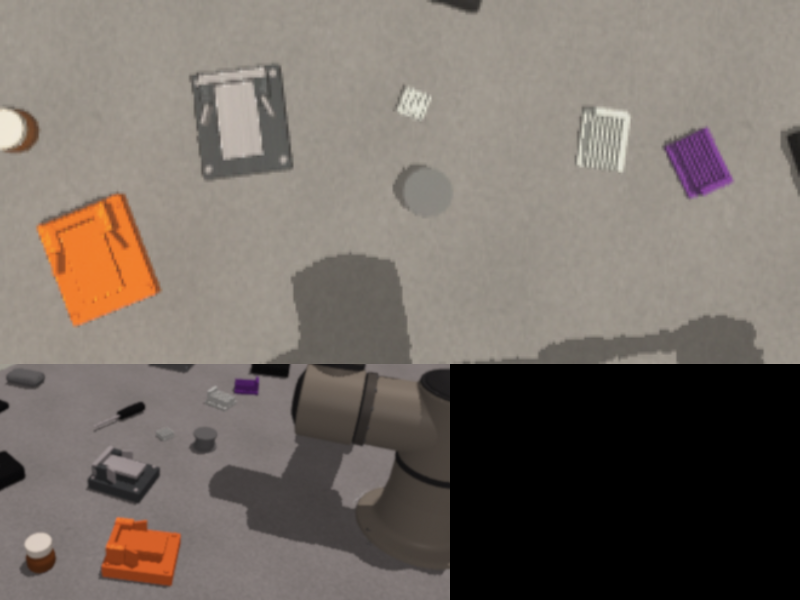

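Call:
step_arm(
  xyz=[
    [0.04, 0.04, 0.02],
    [0.08, 0.075, 0.02],
    [0.12, 0.11, 0.02],
    [0.16, 0.145, 0.02],
    [0.2, 0.18, 0.02],
    [0.24, 0.215, 0.02],
    [0.28, 0.25, 0.02],
    [0.3, 0.27, 0.02],
    [0.32, 0.285, 0.02],
    [0.32, 0.285, 0.02],
    [0.32, 0.285, 0.02],
  ],
  yaw=[-0.05, -0.1, -0.15, -0.2, -0.25, -0.3, -0.35, -0.4, -0.44, -0.44, -0.44],
  claw=0.06,
)

```text
time: 2.38
ee_pos: [0.494, -0.2105, 0.2466]
tcp_rot: [[0.995, -0.1, -0.001], [-0.1, -0.995, -0.0], [-0.001, 0.0, -1.0]]
ft_force: [0.0, 0.2, -0.0]
gripper_width: 0.0598
gripper_force: 0.0
```

```bash
python3 - <<'E'
from h import *
np.set_printoptions(precision=4,suppress=True)
p=robot.read_camera("wrist");save(p,"w1.png");C=cloud(p);print(p["extrinsics"],p["mtx"][0])
for t in("sink","small_sink"):
    for s in robot.silhouettes(p,t)[:3]:
        m=s["mask"]&(p["depth"]>0);print(t,s["confidence"],s["rect"],np.median(C[m],0))
        P=C[m]; 
        for lo,hi in((0.004,0.012),(0.02,.028),(.03,.038)):
            q=P[(P[:,2]>lo)&(P[:,2]<hi)]
            if len(q)>20: print(lo,len(q),q.mean(0),cv2.minAreaRect((q[:,:2]*1000).astype(np.float32)))
for t in("sink","sink_rail"):
    for s in robot.spot_point(p,t)[:2]: print(t,s["confidence"],s["location"],w(p,*s["location"],z=0 if t=="sink" else .034))
E
```

```text
[[-0.0995 -0.9458 -0.3091  0.5774]
 [-0.995   0.0948  0.0302 -0.2196]
 [ 0.0007  0.3106 -0.9505  0.4045]
 [ 0.      0.      0.      1.    ]] [340.3633   0.     321.2109]
sink 0.95 [409.5, 151.2, 66.3, 69.9] [ 0.4945 -0.3167  0.0178]
0.004 1059 [ 0.4959 -0.3138  0.0082] ((494.5484924316406, -317.8024597167969), (64.5318832397461, 52.34659194946289), 25.330305099487305)
0.02 1007 [ 0.4976 -0.3167  0.0237] ((494.9908752441406, -317.58538818359375), (62.88133239746094, 36.24534606933594), 25.57110595703125)
0.03 250 [ 0.4695 -0.3291  0.0337] ((469.177490234375, -329.8841552734375), (8.801377296447754, 35.8807373046875), 25.827468872070312)
sink 0.58 [322.8, 139.9, 48.3, 62.7] [ 0.5201 -0.2122  0.0089]
0.004 1348 [ 0.5171 -0.2119  0.0079] ((518.3675537109375, -211.87274169921875), (52.050453186035156, 63.83412551879883), 82.20325469970703)
0.02 823 [ 0.5158 -0.2115  0.0239] ((518.896484375, -211.9343719482422), (35.969139099121094, 62.80115509033203), 82.07423400878906)
0.03 270 [ 0.5461 -0.2159  0.0338] ((545.9719848632812, -215.904541015625), (35.356361389160156, 8.003437995910645), 81.3026351928711)
small_sink 0.87 [134.9, 126.4, 36.5, 31.6] [ 0.556  -0.0018  0.0099]
0.004 469 [ 0.5557 -0.0013  0.008 ] ((555.361572265625, -0.8600177764892578), (31.221067428588867, 30.232681274414062), 68.51029968261719)
sink 0.91 [322.5, 141.7] [ 0.5144 -0.2151  0.    ]
sink 0.69 [408.4, 151.8] [ 0.4921 -0.3164  0.    ]
sink_rail 0.82 [320.5, 117.9] [ 0.5451 -0.2158  0.034 ]
sink_rail 0.82 [428.5, 177.4] [ 0.4679 -0.3301  0.034 ]
```

View pics/w1.png

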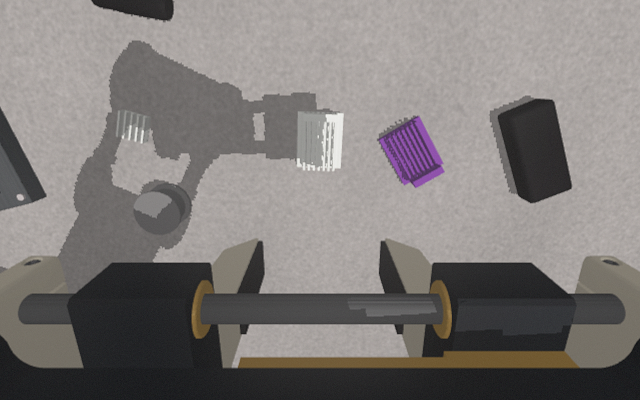

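Call:
step_arm(
  xyz=[
    [0.0245, -0.0015, -0.04],
    [0.0245, -0.0015, -0.09],
    [0.0245, -0.0015, -0.14],
    [0.0245, -0.0015, -0.18],
    [0.0245, -0.0015, -0.21],
    [0.0245, -0.0015, -0.225],
    [0.0245, -0.0015, -0.234],
    [0.0245, -0.0015, -0.235],
    [0.0245, -0.0015, -0.235],
  ],
  yaw=[-0.038, -0.038, -0.038, -0.038, -0.038, -0.038, -0.038, -0.038, -0.038],
)

```text
time: 3.75
ee_pos: [0.5196, -0.212, 0.0127]
tcp_rot: [[0.99, -0.139, 0.001], [-0.139, -0.99, -0.001], [0.002, 0.001, -1.0]]
ft_force: [0.6, 0.3, 0.1]
gripper_width: 0.0602
gripper_force: 0.0
```

Call:
step_arm(
  xyz=[
    [0, 0, 0],
    [0, 0, 0],
    [0, 0, 0],
    [0, 0, 0.01],
    [0, 0, 0.04],
  ],
  yaw=[0, 0, 0, 0, 0],
  claw=0.02,
  force=25,
)

```text
time: 4.38
ee_pos: [0.5178, -0.2111, 0.0511]
tcp_rot: [[0.99, -0.139, -0.003], [-0.139, -0.99, 0.002], [-0.004, -0.001, -1.0]]
ft_force: [0.2, -0.3, -1.8]
gripper_width: 0.0355
gripper_force: 25.0
```

Call:
step_arm(
  xyz=[
    [0, 0, 0.04],
    [-0.005, 0.02, 0.09],
    [-0.01, 0.06, 0.14],
    [-0.02, 0.11, 0.18],
    [-0.03, 0.16, 0.2],
    [-0.04, 0.21, 0.2],
    [-0.05, 0.26, 0.2],
    [-0.06, 0.31, 0.2],
    [-0.07, 0.34, 0.2],
    [-0.07, 0.36, 0.2],
    [-0.07, 0.36, 0.2],
    [-0.07, 0.36, 0.2],
  ],
  yaw=[0, 0, 0.03, 0.06, 0.09, 0.12, 0.15, 0.18, 0.21, 0.238, 0.238, 0.238],
)

```text
time: 5.88
ee_pos: [0.4489, 0.1478, 0.2519]
tcp_rot: [[0.995, 0.098, 0.0], [0.098, -0.995, -0.001], [-0.0, 0.001, -1.0]]
ft_force: [-0.2, -0.1, -1.6]
gripper_width: 0.0361
gripper_force: 25.0
```

```bash
cat > fx.py <<'E'
from h import *
np.set_printoptions(precision=4,suppress=True)
import sys
p=robot.read_camera("wrist");save(p,sys.argv[1]);C=cloud(p)
for s in robot.silhouettes(p,"fixture")[:2]:
    m=s["mask"]&(p["depth"]>0);P=C[m];print(s["confidence"],s["rect"],np.median(P,0),p["frame"][m].mean(0))
    print(np.histogram(P[:,2],bins=np.arange(.0,.08,.004)))
    for lo,hi in((0.021,0.029),(0.0435,.0465),(.047,.06)):
        q=P[(P[:,2]>lo)&(P[:,2]<hi)]
        if len(q)>20: print(lo,len(q),q.mean(0),cv2.minAreaRect((q[:,:2]*1000).astype(np.float32)))
for t,z in(("fixture",0),("plate_rest",.045),("stop",.049),("mouth",.045)):
    for s in robot.spot_point(p,t)[:2]: print(t,s["confidence"],s["location"],w(p,*s["location"],z=z))
E
python3 fx.py w2.png
```

```text
0.61 [288.4, 79.7, 100.5, 114.6] [0.5363 0.1871 0.0439] [131.5725 128.2548 129.0763]
(array([  16,    0,    0,    0,    0,  736, 3595,  103,   46,   57,  586,
       3085,  712, 1071,   51,    0,    0,    0,    0]), array([0.   , 0.004, 0.008, 0.012, 0.016, 0.02 , 0.024, 0.028, 0.032,
       0.036, 0.04 , 0.044, 0.048, 0.052, 0.056, 0.06 , 0.064, 0.068,
       0.072, 0.076]))
0.021 4387 [0.5198 0.1826 0.0249] ((532.336669921875, 188.5874481201172), (116.13631439208984, 95.96842193603516), 8.261771202087402)
0.0435 3389 [0.5339 0.1889 0.0449] ((533.3408203125, 189.17391967773438), (82.21546173095703, 69.10124969482422), 8.588644027709961)
0.047 1859 [0.5682 0.1946 0.0529] ((539.6552124023438, 189.33575439453125), (89.59795379638672, 77.20386505126953), 8.231840133666992)
fixture 0.81 [160.0, 189.7] [0.3887 0.3446 0.    ]
fixture 0.75 [292.5, 72.0] [0.5439 0.189  0.    ]
plate_rest 0.93 [287.3, 73.9] [0.5403 0.1904 0.045 ]
plate_rest 0.73 [142.8, 200.8] [0.3893 0.3438 0.045 ]
stop 0.65 [126.7, 175.8] [0.4183 0.3575 0.049 ]
stop 0.62 [283.7, 33.5] [0.5764 0.196  0.049 ]
mouth 0.9 [137.0, 190.7] [0.4007 0.3495 0.045 ]
mouth 0.88 [287.6, 60.1] [0.5532 0.191  0.045 ]
```

View pics/w2.png

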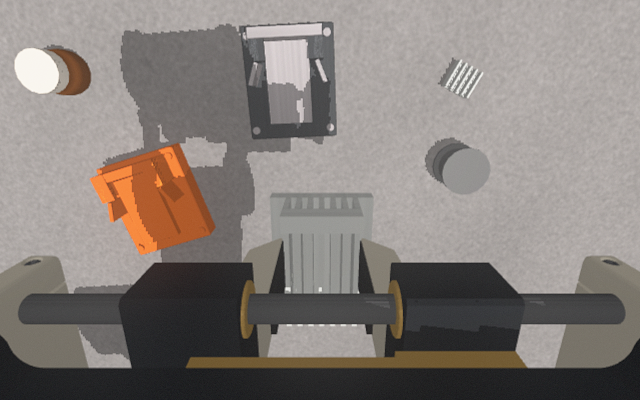

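Call:
step_arm(
  xyz=[
    [0.02, 0.01, -0.03],
    [0.04, 0.025, -0.07],
    [0.0605, 0.0375, -0.11],
    [0.0605, 0.0375, -0.14],
    [0.0605, 0.0375, -0.165],
    [0.0605, 0.0375, -0.18],
    [0.0605, 0.0375, -0.188],
    [0.0605, 0.0375, -0.191],
    [0.0605, 0.0375, -0.191],
  ],
  yaw=[0.02, 0.04, 0.046, 0.046, 0.046, 0.046, 0.046, 0.046, 0.046],
)

```text
time: 7.3
ee_pos: [0.5099, 0.1859, 0.0613]
tcp_rot: [[0.99, 0.144, 0.001], [0.144, -0.99, 0.0], [0.001, 0.0, -1.0]]
ft_force: [0.3, 0.1, -2.5]
gripper_width: 0.0359
gripper_force: 25.0
```

```bash
cat > sk.py <<'E'
from h import *
np.set_printoptions(precision=4,suppress=True)
import sys
F=np.array([0.5422,0.190]);th=0.144;R=np.array([[np.cos(th),np.sin(th)],[-np.sin(th),np.cos(th)]])
for n in sys.argv[2:]:
    p=robot.read_camera(n);save(p,n+sys.argv[1]);C=cloud(p)
    for t in("sink","sink_rail"):
        for s in robot.spot_point(p,t)[:3]:
            for z in ((.045,.04) if t=="sink" else (.079,.074)):
                q=w(p,*s["location"],z=z)
                if np.hypot(*(q[:2]-F))<.1: print(n,t,round(s["confidence"],2),s["location"],z,R@(q[:2]-F))
    P=C.reshape(-1,3);f=(P[:,:2]-F)@R.T
    k=(abs(f[:,1])<.03)&(abs(f[:,0])<.075)
    for lo,hi in((.05,.056),(.062,.071),(.072,.082)):
        q=k&(P[:,2]>lo)&(P[:,2]<hi)
        if q.sum()>10: print(n,lo,q.sum(),"z",np.median(P[q,2]),"x",np.percentile(f[q,0],[1,50,99]),"y",np.percentile(f[q,1],[1,50,99]),cv2.minAreaRect((f[q]*1000).astype(np.float32)))
E
python3 sk.py 3.png wrist top
```

```text
wrist sink 0.74 [325.3, 248.7] 0.045 [-0.0366 -0.0024]
wrist sink 0.74 [325.3, 248.7] 0.04 [-0.0391 -0.0025]
wrist sink_rail 0.72 [323.2, 225.3] 0.079 [-0.008  -0.0009]
wrist sink_rail 0.72 [323.2, 225.3] 0.074 [-0.0101 -0.001 ]
wrist 0.05 4308 z 0.054386437402536486 x [-0.0021  0.0343  0.0421] y [-0.0297 -0.0008  0.0297] ((-6.781970977783203, -0.005428314208984375), (97.92436218261719, 59.99636459350586), 0.024264510720968246)
wrist 0.062 1010 z 0.06706582336783289 x [-0.0507 -0.0223 -0.0013] y [-0.0275  0.0005  0.0277] ((-26.713727951049805, -0.052371978759765625), (51.83656692504883, 59.29485321044922), 1.5915683507919312)
wrist 0.072 3639 z 0.07359665929880954 x [-0.0467 -0.0235 -0.0014] y [-0.0283  0.      0.0284] ((-33.36408615112305, -0.2073211669921875), (64.8096923828125, 59.938621520996094), 0.9335384964942932)
```

Call:
step_arm(
  xyz=[
    [0, 0, -0.002],
    [0, 0, -0.0035],
    [0, 0, -0.004],
    [0, 0, -0.004],
  ],
  yaw=[0, 0, 0, 0],
)

```text
time: 8.1
ee_pos: [0.5095, 0.1858, 0.057]
tcp_rot: [[0.99, 0.144, 0.0], [0.144, -0.99, -0.0], [0.0, 0.0, -1.0]]
ft_force: [-1.7, -0.5, 2.4]
gripper_width: 0.0357
gripper_force: 25.0
```

Call:
step_arm(
  xyz=[
    [0, 0, 0],
    [0, 0, 0],
    [0, 0, 0],
    [0, 0, 0.0],
  ],
  yaw=[0, 0, 0, 0],
  claw=0.054,
)

```text
time: 8.6
ee_pos: [0.5095, 0.1858, 0.0567]
tcp_rot: [[0.99, 0.144, 0.0], [0.144, -0.99, -0.0], [-0.0, 0.0, -1.0]]
ft_force: [-0.3, -0.4, 0.3]
gripper_width: 0.0539
gripper_force: 0.0
```

Call:
step_arm(
  xyz=[
    [0, 0, 0.01],
    [0, 0, 0.03],
    [0, 0, 0.05],
    [0, 0, 0.06],
    [0, 0, 0.06],
  ],
  yaw=[0, 0, 0, 0, 0],
)

```text
time: 9.22
ee_pos: [0.5099, 0.1859, 0.1175]
tcp_rot: [[0.99, 0.144, 0.002], [0.144, -0.99, 0.0], [0.002, -0.0, -1.0]]
ft_force: [0.3, 0.8, 0.1]
gripper_width: 0.0542
gripper_force: 0.0
```

```bash
python3 sk.py 4.png wrist
```

```text
wrist sink 0.75 [319.4, 214.9] 0.045 [-0.0376  0.0012]
wrist sink 0.75 [319.4, 214.9] 0.04 [-0.0396  0.0013]
wrist sink_rail 0.68 [321.1, 188.6] 0.079 [-0.0076  0.0001]
wrist sink_rail 0.68 [321.1, 188.6] 0.074 [-0.0091  0.    ]
wrist 0.05 5415 z 0.05317877810966304 x [-0.0651 -0.0106  0.0421] y [-0.0294  0.0001  0.0294] ((-12.176986694335938, -0.011465072631835938), (108.68106079101562, 59.96162414550781), 0.00704434048384428)
wrist 0.062 2408 z 0.06885766414994512 x [-0.0655 -0.0368 -0.002 ] y [-0.0181 -0.0005  0.0175] ((-34.11321258544922, -0.2623748779296875), (64.56698608398438, 36.166847229003906), 0.15479494631290436)
wrist 0.072 933 z 0.07881528451414041 x [-0.01   -0.0053 -0.0019] y [-0.0179  0.0001  0.0175] ((-5.954803943634033, -0.22162818908691406), (35.79240798950195, 8.567867279052734), 89.74415588378906)
```

View pics/wrist4.png

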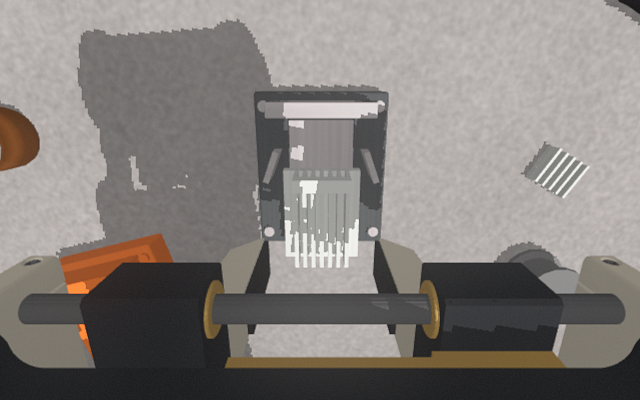

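Call:
step_arm(
  xyz=[
    [0.005, 0, 0],
    [0.0115, 0.001, 0],
    [0.0115, 0.001, 0],
    [0.0115, 0.001, -0.015],
    [0.0115, 0.001, -0.03],
    [0.0115, 0.001, -0.04],
    [0.0115, 0.001, -0.045],
    [0.0115, 0.001, -0.045],
    [0.0115, 0.001, -0.045],
  ],
  yaw=[0, 0, 0, 0, 0, 0, 0, 0, 0],
  claw=0,
  force=10,
)

```text
time: 10.5
ee_pos: [0.5213, 0.1869, 0.0721]
tcp_rot: [[0.99, 0.144, 0.001], [0.144, -0.99, 0.0], [0.001, 0.0, -1.0]]
ft_force: [0.6, -0.0, -0.4]
gripper_width: 0.0006
gripper_force: 0.0
```

Call:
step_arm(
  xyz=[
    [0, 0, -0.001],
    [0, 0, -0.002],
    [0, 0, -0.003],
    [0, 0, -0.004],
    [0, 0, -0.005],
    [0, 0, -0.005],
  ],
  yaw=[0, 0, 0, 0, 0, 0],
)

```text
time: 11.25
ee_pos: [0.5211, 0.1869, 0.0674]
tcp_rot: [[0.99, 0.144, 0.001], [0.144, -0.99, -0.0], [0.001, 0.0, -1.0]]
ft_force: [-2.5, 0.2, 7.4]
gripper_width: 0.0004
gripper_force: 3.4
```

Call:
step_arm(
  xyz=[
    [0, 0, 0.0006],
    [0.002, 0.0003, 0.0006],
    [0.004, 0.0006, 0.0006],
    [0.006, 0.0009, 0.0006],
    [0.008, 0.0011, 0.0006],
    [0.01, 0.0014, 0.0006],
    [0.01, 0.0014, 0.0006],
  ],
  yaw=[0, 0, 0, 0, 0, 0, 0],
)

```text
time: 12.12
ee_pos: [0.5308, 0.1883, 0.0679]
tcp_rot: [[0.99, 0.144, -0.0], [0.144, -0.99, -0.0], [-0.0, 0.0, -1.0]]
ft_force: [-2.6, -0.8, 6.1]
gripper_width: 0.0007
gripper_force: 3.2
```

Call:
step_arm(
  xyz=[
    [0.001, 0.0001, 0],
    [0.002, 0.0003, 0],
    [0.003, 0.0004, 0],
    [0.003, 0.0004, 0],
  ],
  yaw=[0, 0, 0, 0],
)

```text
time: 12.62
ee_pos: [0.5336, 0.1887, 0.0679]
tcp_rot: [[0.99, 0.144, -0.001], [0.144, -0.99, -0.0], [-0.001, 0.0, -1.0]]
ft_force: [-2.9, -0.6, 6.6]
gripper_width: 0.0005
gripper_force: 3.2
```

Call:
step_arm(
  xyz=[
    [0.001, 0.0001, 0],
    [0.0015, 0.0002, 0],
    [0.0015, 0.0002, 0],
  ],
  yaw=[0, 0, 0],
)

```text
time: 13.0
ee_pos: [0.5351, 0.1888, 0.0679]
tcp_rot: [[0.99, 0.144, -0.001], [0.144, -0.99, -0.0], [-0.001, 0.0, -1.0]]
ft_force: [-4.3, -0.4, 6.4]
gripper_width: 0.0007
gripper_force: 3.2
```

Call:
step_arm(
  xyz=[
    [0.0005, 0.0001, 0],
    [0.001, 0.0001, 0],
    [0.001, 0.0001, 0],
  ],
  yaw=[0, 0, 0],
)

```text
time: 13.38
ee_pos: [0.5354, 0.1889, 0.0678]
tcp_rot: [[0.99, 0.144, -0.002], [0.144, -0.99, -0.0], [-0.002, 0.0, -1.0]]
ft_force: [-5.3, -0.0, 9.2]
gripper_width: 0.0004
gripper_force: 3.8
```

Call:
step_arm(
  xyz=[
    [0, 0, -0.0003],
    [0, 0, -0.0006],
    [0, 0, -0.0006],
  ],
  yaw=[0, 0, 0],
)

```text
time: 13.75
ee_pos: [0.5354, 0.1889, 0.0673]
tcp_rot: [[0.99, 0.144, -0.002], [0.144, -0.99, -0.0], [-0.002, 0.0, -1.0]]
ft_force: [-4.5, -0.7, 7.2]
gripper_width: 0.0004
gripper_force: 4.1
```

Call:
step_arm(
  xyz=[
    [0, 0, -0.0003],
    [0, 0, -0.0006],
    [0, 0, -0.0006],
  ],
  yaw=[0, 0, 0],
)

```text
time: 14.12
ee_pos: [0.5353, 0.1889, 0.0667]
tcp_rot: [[0.99, 0.144, -0.002], [0.144, -0.99, -0.0], [-0.002, 0.0, -1.0]]
ft_force: [-4.9, -0.3, 9.4]
gripper_width: 0.0001
gripper_force: 4.3
```

Call:
step_arm(
  xyz=[
    [0, 0, -0.0003],
    [0, 0, -0.0006],
    [0, 0, -0.0006],
  ],
  yaw=[0, 0, 0],
)

```text
time: 14.5
ee_pos: [0.5353, 0.1889, 0.0662]
tcp_rot: [[0.99, 0.144, -0.002], [0.144, -0.99, -0.0], [-0.002, 0.0, -1.0]]
ft_force: [-6.3, -0.6, 8.5]
gripper_width: 0.0001
gripper_force: 4.5
```

Call:
step_arm(
  xyz=[
    [0.0005, 0.0001, -0.0003],
    [0.0005, 0.0001, -0.0006],
    [0.0005, 0.0001, -0.0006],
  ],
  yaw=[0, 0, 0],
)

```text
time: 14.88
ee_pos: [0.5354, 0.1889, 0.0655]
tcp_rot: [[0.99, 0.144, -0.003], [0.144, -0.99, -0.001], [-0.003, 0.0, -1.0]]
ft_force: [-6.9, -1.5, 11.4]
gripper_width: 0.0003
gripper_force: 5.1
```

Call:
step_arm(
  xyz=[
    [0, 0, -0.0003],
    [0, 0, -0.0006],
    [0, 0, -0.0006],
  ],
  yaw=[0, 0, 0],
)

```text
time: 15.25
ee_pos: [0.5354, 0.1889, 0.065]
tcp_rot: [[0.99, 0.144, -0.003], [0.144, -0.99, -0.001], [-0.003, 0.0, -1.0]]
ft_force: [-6.7, -1.1, 10.7]
gripper_width: 0.0004
gripper_force: 5.3
```

Call:
step_arm(
  xyz=[
    [0, 0, -0.0003],
    [0, 0, -0.0006],
    [0, 0, -0.0006],
  ],
  yaw=[0, 0, 0],
)

```text
time: 15.62
ee_pos: [0.5354, 0.1889, 0.0644]
tcp_rot: [[0.99, 0.144, -0.003], [0.144, -0.99, -0.001], [-0.003, 0.0, -1.0]]
ft_force: [-7.0, -1.1, 10.7]
gripper_width: 0.0001
gripper_force: 5.4
```

Call:
step_arm(
  xyz=[
    [0, 0, -0.0003],
    [0, 0, -0.0006],
    [0, 0, -0.0006],
  ],
  yaw=[0, 0, 0],
)

```text
time: 16.0
ee_pos: [0.5354, 0.1889, 0.0639]
tcp_rot: [[0.99, 0.144, -0.003], [0.144, -0.99, -0.001], [-0.003, 0.0, -1.0]]
ft_force: [-7.0, -0.9, 11.4]
gripper_width: 0.001
gripper_force: 5.6
```

Call:
step_arm(
  xyz=[
    [0, 0, -0.0003],
    [0, 0, -0.0006],
    [0, 0, -0.0006],
  ],
  yaw=[0, 0, 0],
)

```text
time: 16.38
ee_pos: [0.5354, 0.1889, 0.0633]
tcp_rot: [[0.989, 0.145, -0.003], [0.145, -0.99, -0.001], [-0.003, 0.0, -1.0]]
ft_force: [-7.8, -2.3, 11.4]
gripper_width: 0.0008
gripper_force: 5.8
```

Call:
step_arm(
  xyz=[
    [0, 0, -0.0003],
    [0, 0, -0.0006],
    [0, 0, -0.0006],
  ],
  yaw=[0, 0, 0],
)

```text
time: 16.75
ee_pos: [0.5355, 0.1889, 0.0628]
tcp_rot: [[0.99, 0.144, -0.003], [0.144, -0.99, -0.001], [-0.003, 0.0, -1.0]]
ft_force: [-7.0, -1.5, 11.5]
gripper_width: 0.0004
gripper_force: 6.0
```

Call:
step_arm(
  xyz=[
    [0, 0, -0.0003],
    [0, 0, -0.0006],
    [0, 0, -0.0006],
  ],
  yaw=[0, 0, 0],
)

```text
time: 17.12
ee_pos: [0.5358, 0.189, 0.0622]
tcp_rot: [[0.99, 0.144, -0.002], [0.144, -0.99, -0.0], [-0.002, 0.0, -1.0]]
ft_force: [-6.5, -0.9, 10.2]
gripper_width: 0.0007
gripper_force: 5.2
```

Call:
step_arm(
  xyz=[
    [0, 0, -0.0003],
    [0, 0, -0.0006],
    [0, 0, -0.0006],
  ],
  yaw=[0, 0, 0],
)

```text
time: 17.5
ee_pos: [0.5363, 0.189, 0.0619]
tcp_rot: [[0.99, 0.144, -0.001], [0.144, -0.99, -0.0], [-0.001, 0.0, -1.0]]
ft_force: [-5.6, -0.9, 11.6]
gripper_width: 0.0005
gripper_force: 5.9
```

```bash
python3 sk.py 5.png wrist; python3 - <<'E'
import cv2
a=cv2.imread("pics/wrist5.png");cv2.imwrite("pics/w5c.png",cv2.resize(a[100:300,220:430],(0,0),fx=3,fy=3)[:600])
E
```

```text
wrist sink 0.64 [323.3, 257.2] 0.045 [-0.0157 -0.002 ]
wrist sink 0.64 [323.3, 257.2] 0.04 [-0.0184 -0.002 ]
wrist sink_rail 0.61 [317.2, 238.3] 0.079 [0.012  0.0011]
wrist sink_rail 0.61 [317.2, 238.3] 0.074 [0.0097 0.0012]
wrist 0.05 3669 z 0.05440248617125959 x [0.0089 0.0353 0.0422] y [-0.0297 -0.0006  0.0297] ((18.51081085205078, -0.05146980285644531), (47.783164978027344, 60.03412628173828), 0.20578166842460632)
wrist 0.062 802 z 0.06834654238428077 x [0.0004 0.0129 0.0136] y [-0.0178 -0.0001  0.0175] ((-17.186296463012695, -0.22581100463867188), (61.979164123535156, 36.24225997924805), 0.18456785380840302)
wrist 0.072 1031 z 0.07581355234982082 x [-0.0132  0.0045  0.0132] y [-0.0175 -0.0011  0.0161] ((-0.7620306015014648, -0.5309867858886719), (28.727785110473633, 35.09279251098633), 0.0724702924489975)
```

View pics/w5c.png

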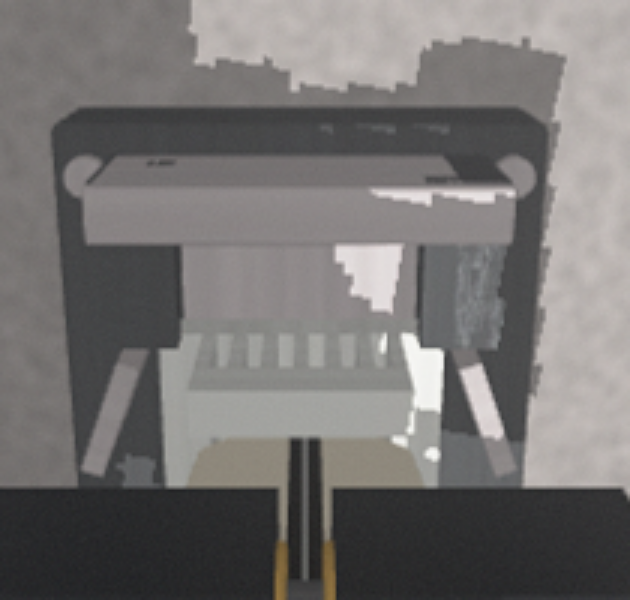

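Call:
step_arm(
  xyz=[
    [0.0007, 0.0001, -0.0002],
    [0.0014, 0.0002, -0.0004],
    [0.002, 0.0003, -0.0004],
    [0.002, 0.0003, -0.0004],
  ],
  yaw=[0, 0, 0, 0],
)

```text
time: 18.15
ee_pos: [0.5384, 0.1894, 0.0615]
tcp_rot: [[0.99, 0.144, -0.001], [0.144, -0.99, -0.0], [-0.001, 0.0, -1.0]]
ft_force: [-5.5, -1.2, 12.4]
gripper_width: 0.0007
gripper_force: 6.0
```

Call:
step_arm(
  xyz=[
    [0.001, 0.0001, -0.0002],
    [0.002, 0.0003, -0.0002],
    [0.003, 0.0004, -0.0002],
    [0.004, 0.0006, -0.0002],
    [0.005, 0.0007, -0.0002],
    [0.005, 0.0007, -0.0002],
  ],
  yaw=[0, 0, 0, 0, 0, 0],
)

```text
time: 18.9
ee_pos: [0.5435, 0.1901, 0.0614]
tcp_rot: [[0.99, 0.144, -0.001], [0.144, -0.99, -0.0], [-0.001, -0.0, -1.0]]
ft_force: [-5.3, -1.2, 12.0]
gripper_width: 0.0007
gripper_force: 6.1
```

Call:
step_arm(
  xyz=[
    [0.001, 0.0001, 0],
    [0.002, 0.0003, 0],
    [0.003, 0.0004, 0],
    [0.004, 0.0006, 0],
    [0.004, 0.0006, 0],
  ],
  yaw=[0, 0, 0, 0, 0],
)

```text
time: 19.52
ee_pos: [0.5475, 0.1907, 0.0614]
tcp_rot: [[0.99, 0.144, -0.0], [0.144, -0.99, -0.0], [-0.0, 0.0, -1.0]]
ft_force: [-6.1, -1.1, 12.3]
gripper_width: 0.0007
gripper_force: 6.1
```

Call:
step_arm(
  xyz=[
    [0.001, 0.0001, 0],
    [0.002, 0.0003, 0],
    [0.003, 0.0004, 0],
    [0.004, 0.0006, 0],
    [0.005, 0.0007, 0],
    [0.005, 0.0007, 0],
  ],
  yaw=[0, 0, 0, 0, 0, 0],
)

```text
time: 20.27
ee_pos: [0.5525, 0.1914, 0.0615]
tcp_rot: [[0.99, 0.144, -0.0], [0.144, -0.99, -0.0], [-0.0, -0.0, -1.0]]
ft_force: [-5.7, -1.7, 11.9]
gripper_width: 0.0007
gripper_force: 6.1
```

Call:
step_arm(
  xyz=[
    [0.001, 0.0001, 0],
    [0.002, 0.0003, 0],
    [0.002, 0.0003, 0],
  ],
  yaw=[0, 0, 0],
)

```text
time: 20.65
ee_pos: [0.5545, 0.1917, 0.0615]
tcp_rot: [[0.99, 0.144, -0.0], [0.144, -0.99, -0.0], [-0.0, 0.0, -1.0]]
ft_force: [-6.0, -1.0, 13.4]
gripper_width: 0.0005
gripper_force: 6.1
```

Call:
step_arm(
  xyz=[
    [0.0005, 0.0001, 0],
    [0.001, 0.0001, 0],
    [0.001, 0.0001, 0],
  ],
  yaw=[0, 0, 0],
)

```text
time: 21.02
ee_pos: [0.5551, 0.1918, 0.0614]
tcp_rot: [[0.99, 0.145, -0.001], [0.145, -0.99, -0.0], [-0.001, -0.0, -1.0]]
ft_force: [-6.1, -0.3, 12.9]
gripper_width: 0.0003
gripper_force: 6.3
```

Call:
step_arm(
  xyz=[
    [0.0005, 0.0001, 0],
    [0.001, 0.0001, 0],
    [0.001, 0.0001, 0],
  ],
  yaw=[0, 0, 0],
)

```text
time: 21.4
ee_pos: [0.5552, 0.1918, 0.0613]
tcp_rot: [[0.989, 0.145, -0.003], [0.145, -0.989, -0.001], [-0.003, 0.0, -1.0]]
ft_force: [-9.4, -2.1, 14.1]
gripper_width: 0.0006
gripper_force: 7.4
```

Call:
step_arm(
  xyz=[
    [-0.0008, -0.0001, 0],
    [-0.001, -0.0001, 0.001],
    [-0.001, -0.0001, 0.004],
    [-0.001, -0.0001, 0.01],
    [-0.001, -0.0001, 0.03],
    [-0.02, -0.003, 0.06],
    [-0.03, -0.003, 0.08],
    [-0.03, -0.003, 0.08],
    [-0.03, -0.003, 0.08],
  ],
  yaw=[0, 0, 0, 0, 0, 0, 0, 0, 0],
)

```text
time: 22.52
ee_pos: [0.5271, 0.1887, 0.1394]
tcp_rot: [[0.99, 0.144, -0.001], [0.144, -0.99, -0.0], [-0.001, 0.0, -1.0]]
ft_force: [0.2, -0.4, -0.0]
gripper_width: 0.0009
gripper_force: 0.0
```

```bash
sed -i 's/(.062,.071),(.072,.082)/(.058,.0665),(.068,.077)/' sk.py; python3 sk.py 6.png wrist; python3 - <<'E'
import cv2
a=cv2.imread("pics/wrist6.png");cv2.imwrite("pics/w6c.png",cv2.resize(a[50:250,220:430],(0,0),fx=3,fy=3)[:600])
E
```

```text
wrist sink 0.87 [325.4, 175.9] 0.045 [ 0.0031 -0.0029]
wrist sink 0.87 [325.4, 175.9] 0.04 [ 0.0018 -0.003 ]
wrist sink_rail 0.8 [320.9, 150.3] 0.079 [0.0289 0.0005]
wrist sink_rail 0.8 [320.9, 150.3] 0.074 [0.028  0.0005]
wrist 0.05 1901 z 0.05433692791192854 x [-0.0256  0.0347  0.0422] y [-0.0297 -0.0009  0.0296] ((5.418373107910156, -0.021160125732421875), (73.64525604248047, 59.99332809448242), 0.041216593235731125)
wrist 0.058 1924 z 0.06173661762105376 x [-0.0311 -0.0025  0.0322] y [-0.0181 -0.0003  0.0175] ((0.28781700134277344, -0.2725048065185547), (64.14002227783203, 36.09572219848633), 0.34675508737564087)
wrist 0.068 694 z 0.07167644295517225 x [0.0243 0.0285 0.0322] y [-0.0176 -0.0002  0.0172] ((28.172433853149414, -0.19832420349121094), (8.252016067504883, 36.016414642333984), 0.359621524810791)
```

View pics/w6c.png

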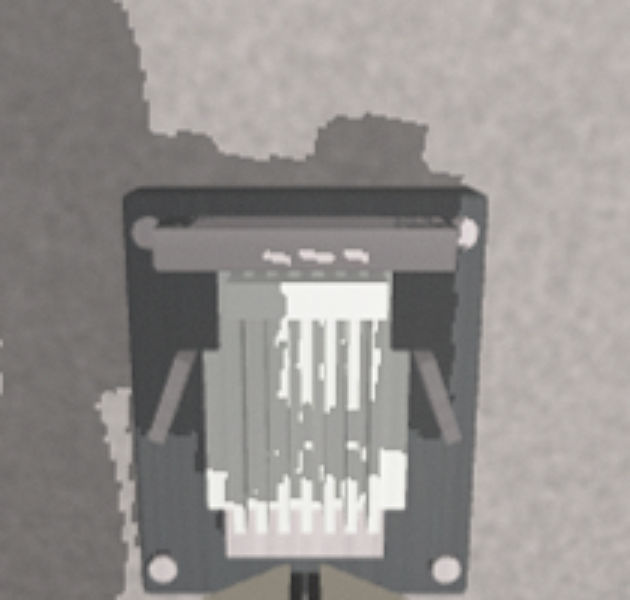

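The sink sits under both jaw lips with its rail against the stop (crop rows 280–320). It measures x about 0.3 mm and y about -0.3 mm from home, square, with its underside near z 0.038.

```bash
python3 -c "
from bench import robot
print(robot.sign_off())"
```

```text
the job is handed in; nothing more can be done
None
```

The heat sink is home against the stop, measured within about 0.5 mm and square, and held about 7 mm down under both lips; it has been let go and the job handed in, but `sign_off()` returned no verdict.

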